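# Tip a guest pager out of its charging dock and lay it on the order notebook

## Robot

A 6-joint arm with a two-finger parallel gripper is mounted at the origin on a cart in front of the work surface, level with it; the furniture and walls round the work are solid. World frame = base frame: x ahead of the robot, y to its left, z up, the work surface at z = 0. Lengths are in mm, angles in degrees, forces in N, time in s.
With the tool pointing down it reaches from about 350 to 850 mm from the base axis. Payload 8.1 kg.
Tool frame: the origin (TCP) lies midway between the tips of the shut fingers; the grasp point (between the pads) lies 19 mm behind it; z points along the fingers, y is the line along which they close (so a half turn about z gives the same grasp; the last joint's range is limited). The gripper opens to 85 mm and grips with 20 to 120 N. Pads are 22 mm wide; open, the fingers measure 114 mm over their backs; the gripper's body (76 mm by 85 mm) begins 54 mm behind the grasp point. The pads swing forward as they close: fully open they stand 13 mm farther back than shut.
Start: joints at [-68.721, 7.471, 85.268, -0, 87.261, -4.893], TCP at [264.667, -538.476, 197.292] pointing down, gripper open.
Joint ranges: [-169.43, 169.43], [-51.17, 129.36], [1.28, 143.12], [-76.62, 256.62], [0, 156.53], [-152.29, 152.29]. Speed limits (degrees/s): [136.94, 136.94, 159.86, 180, 180, 180].

## Interface

Orientations are given as [roll, pitch, yaw] about the fixed x, y, z axes, in that order (R = Rz(yaw) Ry(pitch) Rx(roll)).
In Python, from bench import r, eyes, job gives the robot as it stands (r), with the cameras (eyes) and the job (job).
- The arm moves only by the shell command python3 steer.py [FORCE], which reads ROWS from standard input. ROWS is one flat JSON list of numbers that holds 1 to 8 rows one after another, with no inner brackets; each row has 7 numbers: a rotation vector rx, ry, rz in a scale on which 1.0 is 90 degrees, then dx, dy, dz in fractions of the full range, 1 being 800 mm, then the finger opening in mm; each row is the pose to reach, as a shift and turn from the pose commanded when the command began, along the tool's axes at that moment; what a row does not reach only later rows make up. A row lasts 1/8 s, in which the tool goes at most 62.5 mm and 10.7 degrees, less where a joint would pass 70% of its speed; a pose out of reach is approached as far as the arm can. The fingers move at their own pace and stop on an object; FORCE is the grip in N (left out, the last holds). Time passes only in rows, so rows that do not move let the fingers close. It prints the time, the measured TCP pose, the force, the opening and the grip force at its end. Input that does not fit is refused with a message, and nothing moves.
- r.sense(): the state, without advancing time (a new reading comes with each control period).
- eyes.snapshot(name): name is "side" or "top" or "wrist"; returns a dict with "pixels" (384x512x3 uint8, blue, green, red), "fx", "fy", "cx", "cy" (pixels), "pose" (4x4, takes a point from camera to world coordinates). Camera axes: x right, y up, looking along -z (the intrinsics and any distortion apply to the point x, -y, -z); pixel columns grow to the right and rows downward; lengths in mm; the calibration is good to about 2 mm. The wrist camera is an equidistant fisheye: a pixel r from the principal point sees the ray r / f radians off the axis. A picture is of the moment at which its call begins. There is no depth.
- job.hand_in(): hands the job in; it is judged then, once.
The state is a dict: "time": time; "joint_pos": joint angles; "qd": joint speeds; "joint_efforts": joint torques, N m; "tool_pos": TCP position; "tcp_rot": TCP orientation; "ft_force": force on the tool from outside, world axes, zero at the start; "wrist_torque": the same for the moment, N m; "finger_gap": finger opening in mm; "grip_force": force on a finger pad.
Only numpy, scipy, OpenCV 4.12 (cv2) and the standard library are available. Lean on these libraries where they do the work, as an engineer would, in place of code of your own. Each camera call takes 0.05 s, during which the arm holds its last target. There are 200 camera calls.

## Task

A guest is waiting for the orange pager, which sits flush in its charging dock. Press its marked front end down with closed fingers until the other end tips up and stays up, grasp the raised end, lift the pager out and lay it flat, face up, on the middle of the blue notebook; set it down rather than dropping it. Leave the green pager alone in its own dock.

Things in the scene. Friction and masses are not known exactly. Their poses are not given: they have to be found in the camera images.
- pager_orange: pager to take: orange-topped slab, black below, 96 (x) x 48 (y) x 14 mm, 90 g; origin: centre of its underside, z out of its face. Grey thumb mark on the face at x = -37 mm: the end to press; white dots at x = +38 mm: the end that rises. At rest its face is flush with its dock's rim, 42 mm above the table. Tipped, its +x end stands 10 (lower edge) to 23 mm (upper edge) above the rim
- dock_orange: fixed black dock of the orange pager, 120 (x) x 74 (y) x 42 mm, origin: centre of its underside; pager parallel, 3 mm gaps to its side walls (54 mm apart, 10 thick) and +x wall; open at -x, room for fingers. Pager lies loose on a cradle, stiff hinge along y at x = -12, z = 36 mm: 2 to 4 N on the mark tips it 0.42 rad to a stop (fingertips sink 9 mm); it stays so. Pager lifts straight out
- pager_green: the other pager, same size and form with a green top, in an identical dock; must stay as it is
- notebook: loose blue-covered notebook lying flat, 150 (x) x 104 (y) x 14 mm; origin: centre of its underside, so the surface to lay the pager on is 11 mm above it (the spine wire stands to 14)

How it is judged (in metres and radians):
On the way, in this order (a step that is already met when the one before it is completed fails the run):
1. the orange pager is tipped up by more than 17 degrees, still in its dock (angle between pager_orange's own z axis and vertical above 0.3 rad and distance of pager_orange from where it was at the start of the episode below 0.02 m), for 0.2 s.
2. the orange pager is lifted out, held by the fingers (height (world z) of pager_orange above 0.075 m and contact force between the fingers and pager_orange above 1 N), for 0.2 s.
At the end, for the whole second after the job is handed in: The orange pager lies flat (within 7 degrees), face up and at rest on the notebook, its centre within 30 mm of the notebook's centre, released; the green pager still lies flush in its dock, within 10 mm of where it was (horizontal distance between pager_orange and notebook below 0.03 m and z of pager_orange in the frame of notebook between 0.006 and 0.019 m and angle between pager_orange's own z axis and vertical below 0.12 rad and linear speed of pager_orange below 0.02 m/s and angle between pager_green's own z axis and vertical below 0.1 rad and distance of pager_green from where it was at the start of the episode below 0.01 m); the robot touches nothing.
It fails at once if the green pager is tipped by more than 9 degrees or moved by more than 20 mm (angle between pager_green's own z axis and vertical above 0.15 rad or distance of pager_green from where it was at the start of the episode above 0.02 m).
It fails at once if the orange pager falls free from more than about 5 cm (linear speed of pager_orange above 1 m/s and contact force between the fingers and pager_orange below 0.1 N).
It also fails if it takes over 38 s, if anything falls off the work surface, if the arm or the gripper's body presses on something with over 40 N, if the wrist force passes 120 N, or if a joint passes its speed limit or range.

## Working session

There is one attempt and no reset: what is moved stays moved. The work goes in short steps, Python scripts to look and compute and a shell command to move; the robot and the scene stay as the last step left them, time stands still between calls to the robot, and variables do not carry over. Pictures are saved under pics/ and viewed, at most 10 in all, crops included, and the job is handed in when it is done.

```bash
ls; mkdir -p pics
python3 - <<'E'
from bench import r, eyes, job
import cv2,numpy as np
s=r.sense();print(s)
ims=[]
for n in("side","top"):
    d=eyes.snapshot(n);cv2.imwrite(f"pics/{n}0.png",d["pixels"]);np.save(f"pics/{n}0.npy",d,allow_pickle=True)
    print(n,d["fx"],d["fy"],d["cx"],d["cy"],d["pose"],d.keys())
E
```

```text
bench.py
pics
steer.py
{'time': 0.0, 'joint_pos': array([-6.87214525e+01,  7.51328747e+00,  8.53290037e+01, -1.54573922e-03,
        8.72634853e+01, -4.89143670e+00]), 'qd': array([-0.12318103, -0.00292923, -0.01834392,  0.01322649,  0.08418501,
       -0.05579694]), 'joint_efforts': array([ 5.49596207e-04, -5.69404328e+01, -5.00543797e+01, -1.53887404e-04,
        1.46918610e-02, -6.08705491e-06]), 'tool_pos': array([ 264.42137827, -537.90162387,  196.26613167]), 'tcp_rot': array([-1.79894477e+02, -7.48113644e-03,  2.61700525e+01]), 'ft_force': array([ 0.14887023,  0.14893374, -0.88967528]), 'wrist_torque': array([-0.02105261,  0.01263093,  0.04276258]), 'grip_force': 0.0, 'finger_gap': 85.48518349337898}
side 401.9109417958056 401.9109417958056 257.3124514341366 193.4558982999668 [[-9.60628583e-01  1.27584665e-01 -2.46809398e-01  2.53372370e+02]
 [-2.77803426e-01 -4.27519459e-01  8.60262965e-01  9.34623984e+02]
 [ 4.24054212e-03  8.94957689e-01  4.46130869e-01  4.26270111e+02]
 [ 0.00000000e+00  0.00000000e+00  0.00000000e+00  1.00000000e+00]] dict_keys(['pixels', 'fx', 'fy', 'cx', 'cy', 'pose'])
top 354.15018325324104 354.15018325324104 255.76678706386605 189.6100279094551 [[ 2.70079203e-02  9.91932076e-01 -1.23860116e-01  3.60044594e+02]
 [-9.99383278e-01  2.95747233e-02  1.89314597e-02  2.20324729e+02]
 [ 2.24418508e-02  1.23272429e-01  9.92119081e-01  8.95305170e+02]
 [ 0.00000000e+00  0.00000000e+00  0.00000000e+00  1.00000000e+00]] dict_keys(['pixels', 'fx', 'fy', 'cx', 'cy', 'pose'])
```

View pics/top0.png

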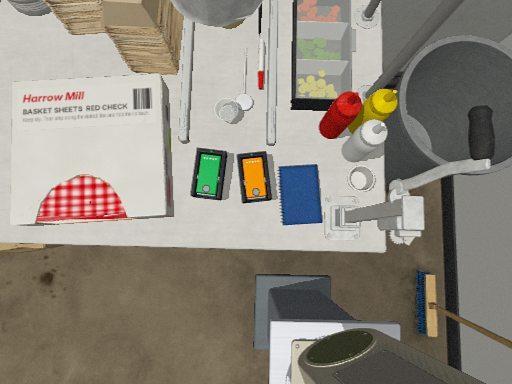

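View pics/side0.png

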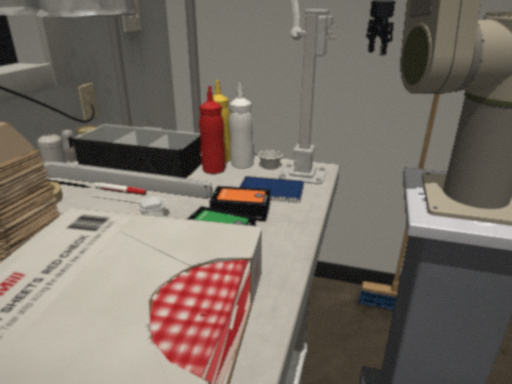

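Top view: orange pager at about (255,178) with its mark toward the robot (257,188), green pager at (209,173), notebook at (300,195), and a tall pole standing at (342,217). Side view: orange top at (240,196), notebook at (272,188), pole at (305,10–180).

```bash
cat > h.py <<'E'
import numpy as np,cv2
def ray(d,uv):
    uv=np.atleast_2d(np.float64(uv))
    v=np.c_[(uv[:,0]-d["cx"])/d["fx"],-(uv[:,1]-d["cy"])/d["fy"],-np.ones(len(uv))]@d["pose"][:3,:3].T
    return d["pose"][:3,3],v
def plane(d,uv,z):
    c,v=ray(d,uv);return c+v*((z-c[2])/v[:,2])[:,None]
def tri(d1,p1,d2,p2):
    (c1,v1),(c2,v2)=ray(d1,p1),ray(d2,p2);v1,v2=v1[0],v2[0]
    t=np.linalg.lstsq(np.c_[v1,-v2],c2-c1,rcond=None)[0]
    a,b=c1+t[0]*v1,c2+t[1]*v2;return (a+b)/2,np.linalg.norm(a-b)
def blob(im,lo,hi):
    m=cv2.inRange(cv2.cvtColor(im,cv2.COLOR_BGR2HSV),lo,hi)
    m=cv2.morphologyEx(m,cv2.MORPH_CLOSE,np.ones((5,5)))
    c=max(cv2.findContours(m,0,2)[0],key=cv2.contourArea)
    return c[:,0,:]
def rect(P):
    (c,s,a)=cv2.minAreaRect(np.float32(P[:,:2]));b=cv2.boxPoints((c,s,a))
    e=[b[1]-b[0],b[2]-b[1]];l=max(e,key=np.linalg.norm);y=np.degrees(np.arctan2(l[1],l[0]))
    return np.round(c,1),np.round(s,1),round(float((y+90)%180-90),1)
HS={"orange":((8,170,120),(20,255,255)),"green":((55,120,60),(80,255,255)),"blue":((100,120,40),(120,255,200))}
E
python3 - <<'E'
from h import *
D={n:np.load(f"pics/{n}0.npy",allow_pickle=True).item() for n in("top","side")}
def cen(c):
    m=cv2.moments(c);return m["m10"]/m["m00"],m["m01"]/m["m00"]
for k,z in(("orange",42),("green",42),("blue",11)):
    B={n:blob(D[n]["pixels"],*HS[k]) for n in D}
    for n in D: print(k,n,cv2.boundingRect(B[n]),rect(plane(D[n],B[n],z)))
    print("tri",tri(D["top"],cen(B["top"]),D["side"],cen(B["side"])))
t=D["top"]
print("mark",plane(t,(257,188),42),"pole base",plane(t,[(325,200),(358,236),(342,217)],0))
print("pole",tri(t,(342,217),D["side"],(302,165)),"poletop ",ray(t,(480,165)))
c,v=ray(D["side"],(316,10));print("side pole top at y of base", [ (c+v[0]*s) for s in (1100,1200,1300,1400)])
print("ped",plane(t,(210,10),0),plane(t,(270,75),30),plane(t,[(280,245)],0))
E
```

```text
orange top (242, 157, 24, 41) (array([498.1, 209.5]), array([95.2, 49.1]), 8.0)
orange side (217, 188, 48, 15) (array([497.6, 209.2]), array([96.2, 55.4]), 8.5)
tri (array([497.84867741, 209.73780767,  41.71067801]), np.float64(0.08393231659824796))
green top (196, 150, 25, 45) (array([507.8, 320.6]), array([ 49.6, 107.2]), -5.1)
green side (195, 210, 54, 14) (array([501.7, 309.6]), array([101.1,  37.5]), 0.1)
tri (array([502.81259224, 320.7299079 ,  48.57068851]), np.float64(1.9014269529406116))
blue top (279, 165, 43, 60) (array([462.3,  92.4]), array([146.9,  97.5]), 5.2)
blue side (242, 178, 60, 19) (array([461.3,  89.2]), array([141.8,  86.1]), 6.8)
tri (array([455.87438038,  91.79919761,  14.48199537]), np.float64(10.094984676947522))
mark [[470.605216   201.15227967  42.        ]] pole base [[450.39154688  26.00101234   0.        ]
 [361.58517607 -57.8856872    0.        ]
 [408.32471658 -17.44520296   0.        ]]
pole (array([406.15046469,  -8.16861418,  35.09294477]), np.float64(0.5702028932341111)) poletop  (array([360.04459425, 220.32472855, 895.30516963]), array([[ 0.20989014, -0.64964436, -0.96934358]]))
side pole top at y of base [array([ 434.62417162, -270.94666121,  385.57000413]), array([ 451.10160811, -380.54399263,  381.86999444]), array([ 467.57904459, -490.14132404,  378.16998476]), array([ 484.05648107, -599.73865545,  374.46997507])]
ped [[958.6130163  340.54783089   0.        ]] [[765.67591125 175.27734333  30.        ]] [[333.95091882 138.81329672   0.        ]]
```

Run:
```python
import cv2
a=cv2.imread("pics/top0.png")[140:240,185:385];b=cv2.imread("pics/side0.png")[0:225,180:430]
a=cv2.resize(a,(800,400),interpolation=2)[:,:];b=cv2.resize(b,(500,450))
cv2.imwrite("pics/c1.png",a)
```

```text
(no output)
```

View pics/c1.png

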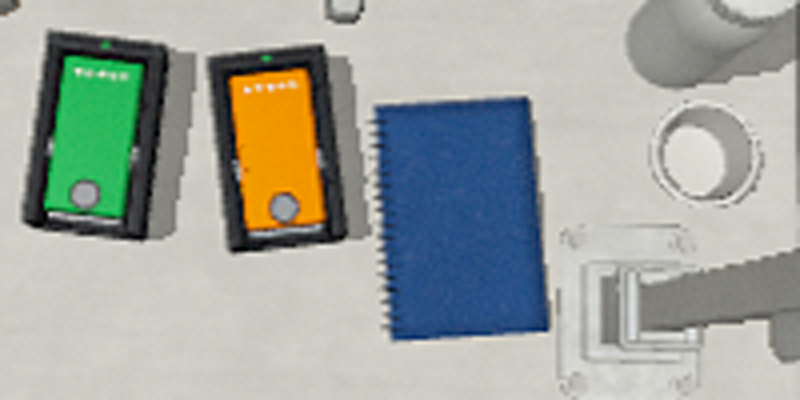

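Crop: the mark is on the near (-x) end of the orange pager, dots at the far end. The spine wire is on the notebook's +y edge. The post is a can opener with a tall crank standing between the arm and the work, so I lift first and look.

The rows are not in the units I measure in: shifts go in shares of 800 mm and turns go in shares of 90 degrees. I convert before sending: -450 mm / 800 = -0.5625, -152 mm / 800 = -0.19, 18 degrees / 90 = 0.2.

```bash
echo '[0,0,0.0556,0,-0.025,-0.0713,20,0,0,0.1111,0,-0.05,-0.1425,0,0,0,0.2,0,-0.075,-0.2138,0,0,0,0.2,0,-0.1,-0.285,0,0,0,0.2,0,-0.125,-0.3563,0,0,0,0.2,0,-0.15,-0.4275,0,0,0,0.2,0,-0.17,-0.4988,0,0,0,0.2,0,-0.19,-0.5625,0]' | python3 steer.py
python3 - <<'E'
from bench import r, eyes, job
import cv2,numpy as np
print(r.sense()["joint_pos"].round(1))
for n in("wrist","side","top"):
    d=eyes.snapshot(n);cv2.imwrite(f"pics/{n}1.png",d["pixels"]);np.save(f"pics/{n}1.npy",d,allow_pickle=True)
    if n=="wrist":print(d["fx"],d["cx"],d["cy"],d["pose"].round(3))
E
```

```text
time: 1.1
tool_pos: [197.2, -401.1, 649.3]
tcp_rot: [179.9, -0.0, 8.2]
ft_force: [-0.7, -0.3, 0.1]
finger_gap: -0.2
grip_force: 0.0
[-70.4   3.1  40.1  -0.  136.8  11.4]
297.3186396354542 253.6053317671825 191.03842967961057 [[ 1.41000e-01  9.38000e-01  3.17000e-01  2.79169e+02]
 [-9.90000e-01  1.34000e-01  4.60000e-02 -3.89618e+02]
 [ 1.00000e-03 -3.21000e-01  9.47000e-01  8.25667e+02]
 [ 0.00000e+00  0.00000e+00  0.00000e+00  1.00000e+00]]
```

View pics/wrist1.png

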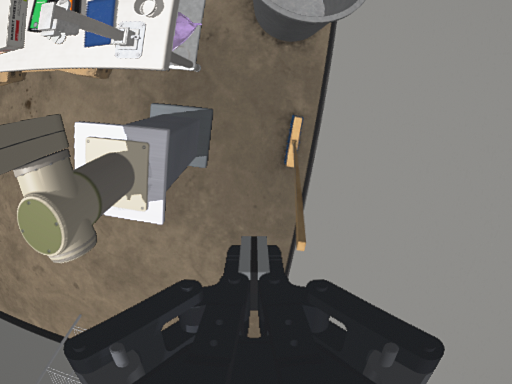

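The wrist picture shows the can opener as a post from (128,40) to about (50,18), with the crank on its end. I triangulate its top.

```bash
cat >> h.py <<'E'
def fray(d,uv):
    a=np.array([uv[0]-d["cx"],uv[1]-d["cy"]]);R=np.hypot(*a);t=R/d["fx"]
    v=np.array([a[0]/R*np.sin(t),-a[1]/R*np.sin(t),-np.cos(t)]);return d["pose"][:3,3],d["pose"][:3,:3]@v
def tri2(c1,v1,c2,v2):
    t=np.linalg.lstsq(np.c_[v1,-v2],c2-c1,rcond=None)[0]
    a,b=c1+t[0]*v1,c2+t[1]*v2;return ((a+b)/2).round(0),np.linalg.norm(a-b).round(1)
E
python3 - <<'E'
from h import *
T=np.load("pics/top1.npy",allow_pickle=True).item();W=np.load("pics/wrist1.npy",allow_pickle=True).item()
for a,b in(((488,163),(38,10)),((405,215),(55,20)),((342,217),(128,40)),((480,110),(60,2))):
    c,v=ray(T,a);print(a,b,tri2(c,v[0],*fray(W,b)))
a=cv2.resize(W["pixels"][0:70,0:210],(800,267),interpolation=2);b=cv2.resize(T["pixels"][90:250,310:512],(404,320),interpolation=2)
im=np.zeros((600,800,3),np.uint8);im[:267]=a;im[270:590,:404]=b;cv2.imwrite("pics/c2.png",im)
E
```

```text
(488, 163) (38, 10) (array([419., -64., 475.]), np.float64(67.5))
(405, 215) (55, 20) (array([394., -17., 363.]), np.float64(1.8))
(342, 217) (128, 40) (array([405., -14.,  11.]), np.float64(5.0))
(480, 110) (60, 2) (array([465., -71., 449.]), np.float64(124.0))
```

View pics/c2.png

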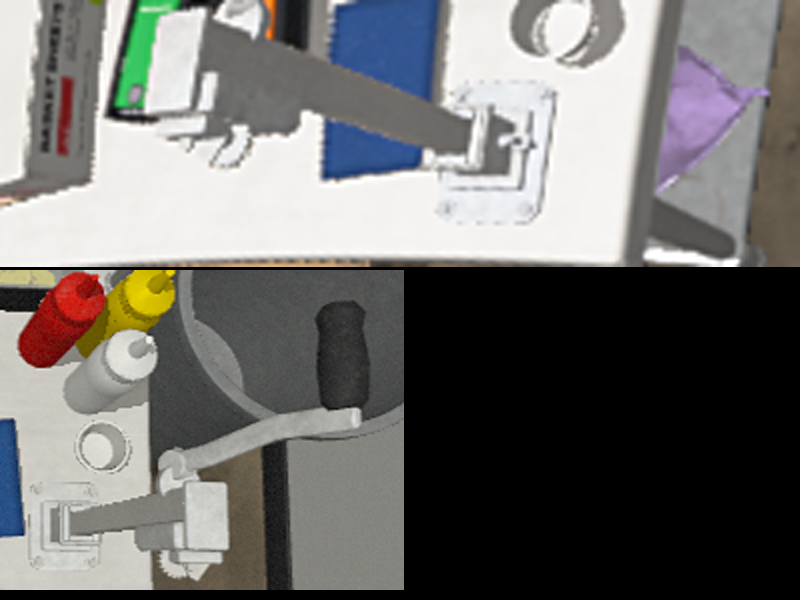

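Post head at (394,-17,363). The crank rises to at most about 560 and lies farther out, so I cross at z ≈ 680, inside it.

Converted, -400 mm / 800 = -0.5, -350 mm / 800 = -0.4375.

```bash
echo '[0,0,0,0.0388,-0.0625,-0.025,0,0,0,0,0.0775,-0.125,-0.0375,0,0,0,0,0.1163,-0.1875,-0.0375,0,0,0,0,0.155,-0.25,-0.0375,0,0,0,0,0.1938,-0.3125,-0.0375,0,0,0,0,0.2325,-0.375,-0.0375,0,0,0,0,0.2713,-0.4375,-0.0375,0,0,0,0,0.31,-0.5,-0.0375,0]' | python3 steer.py
```

```text
time: 2.25
tool_pos: [387.1, 31.1, 675.6]
tcp_rot: [-180.0, 0.2, 8.2]
ft_force: [0.6, -1.7, -0.4]
finger_gap: -0.3
grip_force: 0.0
```

Converted, 290 mm / 800 = 0.3625, 230 mm / 800 = 0.2875.

```bash
echo '[0,0,0,0.0413,-0.0675,0,0,0,0,0,0.0825,-0.135,0,0,0,0,0,0.125,-0.2025,0,0,0,0,0,0.125,-0.2025,0.0625,0,0,0,0,0.125,-0.2025,0.1375,0,0,0,0,0.125,-0.2025,0.2125,0,0,0,0,0.125,-0.2025,0.2875,0,0,0,0,0.125,-0.2025,0.3625,0]' | python3 steer.py
```

```text
time: 3.25
tool_pos: [461.2, 203.4, 399.4]
tcp_rot: [180.0, 0.2, 8.2]
ft_force: [0.0, 0.3, 1.3]
finger_gap: 0.2
grip_force: 0.0
```

Run:
```python
from bench import r, eyes, job
from h import *
w=eyes.snapshot("wrist");np.save("pics/w2.npy",w,allow_pickle=True);cv2.imwrite("pics/w2.png",w["pixels"])
print(r.sense()["tool_pos"].round(1))
T=np.load("pics/top0.npy",allow_pickle=True).item()
def fpl(d,P,z):
    o=[]
    for p in P:
        c,v=fray(d,p);o.append(c+v*(z-c[2])/v[2])
    return np.array(o)
def cen(c):
    m=cv2.moments(c);return m["m10"]/m["m00"],m["m01"]/m["m00"]
for k,z in(("orange",42),("green",42),("blue",11)):
    B=blob(w["pixels"],*HS[k]);print(k,cv2.boundingRect(B),rect(fpl(w,B,z)))
    c,v=ray(T,cen(blob(T["pixels"],*HS[k])));print("  tri",tri2(c,v[0],*fray(w,cen(B))))
```

```text
[455.8 201.8 384.1]
orange (239, 92, 28, 53) (array([498.7, 210.1]), array([94.3, 48.2]), 8.1)
  tri (array([499., 210.,  34.]), np.float64(0.5))
green (175, 78, 36, 58) (array([507.5, 320.2]), array([ 49.5, 103.6]), -5.3)
  tri (array([506., 323.,  24.]), np.float64(0.1))
blue (283, 106, 54, 76) (array([462.7,  93.4]), array([145.8,  96.9]), 5.2)
  tri (array([463.,  91.,  -3.]), np.float64(1.6))
```

View pics/w2.png

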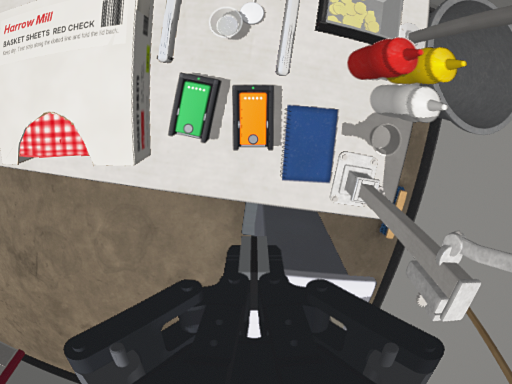

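The wrist view shows orange at (253,118) with its mark at (253,139), green at (192,107) and the notebook at (310,143). All agree with the first fix. Next I descend above the mark.

Converted, 325 mm / 800 = 0.4063, 310 mm / 800 = 0.3875.

```bash
echo '[0,0,0,0.0025,-0.0013,0.07,0,0,0,0,0.005,-0.0013,0.1425,0,0,0,0,0.0075,-0.0025,0.215,0,0,0,0,0.0075,-0.0025,0.2875,0,0,0,0,0.0075,-0.0025,0.35,0,0,0,0,0.0075,-0.0025,0.3875,0,0,0,0,0.0075,-0.0025,0.4063,0,0,0,0,0.0075,-0.0025,0.4063,0]' | python3 steer.py
```

```text
time: 4.3
tool_pos: [467.4, 206.4, 78.6]
tcp_rot: [180.0, 0.1, 8.2]
ft_force: [0.5, 0.6, 0.5]
finger_gap: -0.0
grip_force: 0.0
```

Converted, 12 mm / 800 = 0.015, 8 mm / 800 = 0.01.

```bash
echo '[0,0,0,-0.0038,0,0,0,0,0,0,-0.0075,0.0013,0.01,0,0,0,0,-0.0075,0.0013,0.015,0,0,0,0,-0.0075,0.0013,0.015,0]' | python3 steer.py; python3 -c "
from bench import r, eyes, job
s=r.sense();print(s['tool_pos'],s['qd'],s['ft_force'])"
```

```text
time: 4.8
tool_pos: [461.8, 204.6, 66.8]
tcp_rot: [180.0, 0.0, 8.2]
ft_force: [0.1, -0.4, 0.8]
finger_gap: 0.3
grip_force: 0.0
[461.79622422 204.56384506  66.83690903] [-0.04168681  0.01244205 -0.5112836   0.05274171  0.39976488  0.03558815] [ 0.06348146 -0.35465487  0.81623994]
```

Converted, 20 mm / 800 = 0.025, 16 mm / 800 = 0.02.

```bash
echo '[0,0,0,0,0,0.01,0,0,0,0,0,0,0.02,0,0,0,0,0,0,0.025,0,0,0,0,0,0,0.025,0]' | python3 steer.py; echo '[0,0,0,0,0,0.0038,0,0,0,0,0,0,0.0075,0,0,0,0,0,0,0.0075,0]' | python3 steer.py
```

```text
time: 5.3
tool_pos: [461.6, 204.5, 46.4]
tcp_rot: [180.0, 0.1, 8.2]
ft_force: [0.1, 0.3, 1.1]
finger_gap: 0.2
grip_force: 0.0
time: 5.68
tool_pos: [461.9, 204.6, 40.9]
tcp_rot: [180.0, 0.0, 8.2]
ft_force: [-0.3, -0.2, 0.2]
finger_gap: -0.3
grip_force: 0.0
```

Converted, 8 mm / 800 = 0.01, 6 mm / 800 = 0.0075.

```bash
echo '[0,0,0,0,0,0.0038,0,0,0,0,0,0,0.0075,0,0,0,0,0,0,0.01,0,0,0,0,0,0,0.01,0]' | python3 steer.py; echo '[0,0,0,0,0,0.0025,0,0,0,0,0,0,0.0038,0,0,0,0,0,0,0.0038,0,0,0,0,0,0,0.0038,0]' | python3 steer.py
```

```text
time: 6.18
tool_pos: [461.9, 204.6, 32.9]
tcp_rot: [180.0, 0.0, 8.2]
ft_force: [0.0, 0.4, -0.1]
finger_gap: 0.3
grip_force: 0.0
time: 6.68
tool_pos: [462.1, 204.7, 30.2]
tcp_rot: [-180.0, -0.0, 8.2]
ft_force: [0.4, 0.0, -0.3]
finger_gap: -0.3
grip_force: 0.0
```

Run:
```python
from bench import r, eyes, job
from h import *
w=eyes.snapshot("wrist");s=eyes.snapshot("side");t=eyes.snapshot("top")
np.save("pics/s3.npy",s,allow_pickle=True);np.save("pics/t3.npy",t,allow_pickle=True);np.save("pics/w3.npy",w,allow_pickle=True)
im=np.zeros((600,800,3),np.uint8)
im[:384,:512]=w["pixels"];im[390:600,:400]=cv2.resize(s["pixels"][160:230,180:313],(400,210));im[390:600,410:800]=cv2.resize(t["pixels"][140:210,190:320],(390,210))
cv2.imwrite("pics/c3.png",im)
```

```text
(no output)
```

View pics/c3.png

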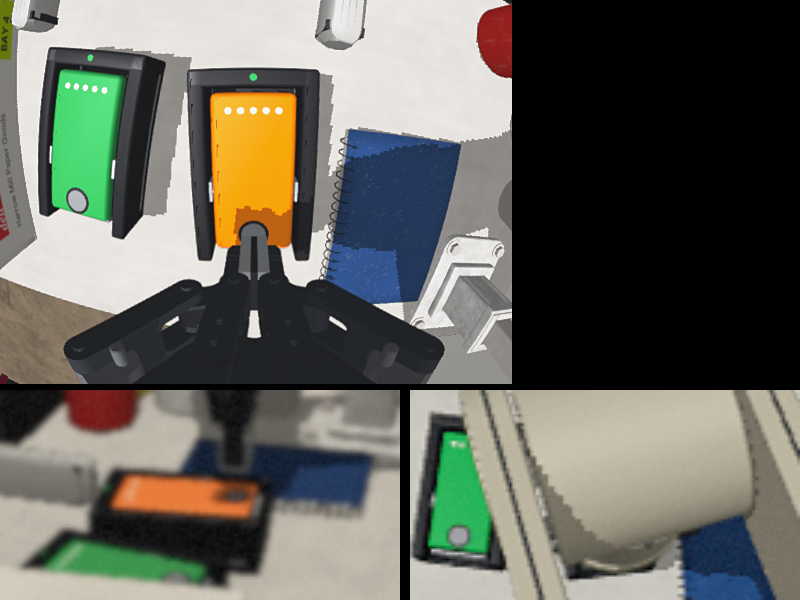

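The wrist view has the fingertip over the mark at (254,230), with the dotted end at (252,93). Whether it has tipped isn't clear by eye, so I measure.

Run:
```python
from bench import r, eyes, job
from h import *
L=lambda n:np.load(f"pics/{n}.npy",allow_pickle=True).item()
W,S,S0,W2=L("w3"),L("s3"),L("side0"),L("w2")
print(W["pose"][:3,3])
def dots(w,k):
    B=blob(w["pixels"],*HS[k]);m=np.zeros(w["pixels"].shape[:2],np.uint8);cv2.fillPoly(m,[B],255)
    hsv=cv2.cvtColor(w["pixels"],cv2.COLOR_BGR2HSV);q=cv2.inRange(hsv,(0,0,200),(180,110,255))&m
    n,l,st,c=cv2.connectedComponentsWithStats(q);c=c[1:][st[1:,4]>8];return c[np.argsort(c[:,0])]
for k in("orange","green"):
    c=dots(W,k);P=[]
    for p in c:
        o,v=fray(W,p);P.append(o+v*(42-o[2])/v[2])
    P=np.array(P);print(k,c.round(1).tolist(),P.round(1).tolist(),np.linalg.norm(P[-1]-P[0]))
o,v=fray(W,(254,228));P=o+v*(33-o[2])/v[2];print("tip",P)
for k in("orange",):
  for s in(S0,S): B=blob(s["pixels"],*HS[k]);print("side",cv2.boundingRect(B),cv2.contourArea(B), rect(plane(s,B,42)))
```

```text
[544.10071953 216.01484251 206.56322933]
orange [[227.4, 110.2], [240.0, 110.1], [252.8, 110.1], [265.7, 110.0], [278.3, 110.2]] [[533.3, 229.0, 42.0], [534.2, 222.1, 42.0], [535.2, 215.2, 42.0], [536.3, 208.2, 42.0], [537.2, 201.3, 42.0]] 27.971731878699316
green [[67.5, 85.0], [76.0, 86.0], [84.9, 87.1], [94.4, 88.7], [104.1, 89.9]] [[541.4, 332.3, 42.0], [540.8, 325.4, 42.0], [540.2, 318.5, 42.0], [539.4, 311.4, 42.0], [538.9, 304.4, 42.0]] 27.99315202751795
tip [460.96286703 203.84727812  33.        ]
side (217, 188, 48, 15) 469.0 (array([497.6, 209.2]), array([96.2, 55.4]), 8.5)
side (217, 188, 48, 15) 434.0 (array([497.7, 209.4]), array([96.3, 55.5]), 7.9)
```

Run:
```python
from bench import r, eyes, job
from h import *
print(r.sense()["tool_pos"],r.sense()["joint_efforts"])
W=eyes.snapshot("wrist")
B=blob(W["pixels"],*HS["orange"])
P=[]
for p in B:
    o,v=fray(W,p);P.append(o+v*(42-o[2])/v[2])
print(rect(np.array(P)), cv2.boundingRect(B))
P=np.array(P);Q=(P[:,:2]-[498.4,209.9])@np.array([[.990,-.139],[.139,.990]]);print(Q.min(0),Q.max(0))
for x in(-20,0,20,40):
    m=abs(Q[:,0]-x)<3;print(x,Q[m,1].max()-Q[m,1].min())
im=cv2.resize(W["pixels"][80:280,190:330],(560,800),interpolation=2)[200:800];cv2.imwrite("pics/c4.png",im)
```

```text
[462.14714467 204.71885188  30.20052185] [ 1.65226476e-03 -4.62711167e+01 -4.49306595e+01  2.54037099e-05
  8.86447433e-04 -1.57526028e-05]
(array([498.5, 209.9]), array([94.3, 47.4]), 8.1) (210, 92, 87, 156)
[-47.08283901 -23.61882121] [47.20824361 23.76176058]
-20 0.5756098373618705
0 0.563032261260517
20 0.5499936883049301Traceback (most recent call last):
  File "<stdin>", line 12, in <module>
    return umr_maximum(a, axis, None, out, keepdims, initial, where)
ValueError: zero-size array to reduction operation maximum which has no identity
```

Pager is still flat (47 x 94 mm when cast at z = 42), so the tips have not reached it yet. I keep going down in small steps and watch the force.

Converted, 4 mm / 800 = 0.005, 2 mm / 800 = 0.0025.

```bash
echo '[0,0,0,0,0,0.0025,0,0,0,0,0,0,0.005,0,0,0,0,0,0,0.005,0]' | python3 steer.py; echo '[0,0,0,0,0,0.0025,0,0,0,0,0,0,0.005,0,0,0,0,0,0,0.005,0]' | python3 steer.py
python3 - <<'E'
from bench import r, eyes, job
from h import *
W=eyes.snapshot("wrist")
B=blob(W["pixels"],*HS["orange"])
P=[]
for p in B:
    o,v=fray(W,p);P.append(o+v*(42-o[2])/v[2])
print(rect(np.array(P)), cv2.boundingRect(B),r.sense()["ft_force"])
E
```

```text
time: 7.25
tool_pos: [461.8, 204.6, 25.8]
tcp_rot: [180.0, 0.0, 8.2]
ft_force: [0.5, -0.3, 0.2]
finger_gap: -0.1
grip_force: 0.0
time: 7.62
tool_pos: [461.9, 204.6, 21.9]
tcp_rot: [180.0, 0.0, 8.2]
ft_force: [-0.2, -0.7, 0.6]
finger_gap: 0.5
grip_force: 0.0
(array([498.5, 210. ]), array([94. , 47.3]), 8.1) (208, 92, 91, 162) [0.8860193  0.5996138  0.27652539]
```

Run:
```python
from bench import r, eyes, job
from h import *
W=eyes.snapshot("wrist");S=eyes.snapshot("side")
im=np.zeros((600,800,3),np.uint8)
im[:,:400]=cv2.resize(W["pixels"][170:290,213:293],(400,600),interpolation=2)
im[:300,400:]=cv2.resize(S["pixels"][150:240,190:310],(400,300),interpolation=2)
cv2.imwrite("pics/c4.png",im)
```

```text
(no output)
```

View pics/c4.png

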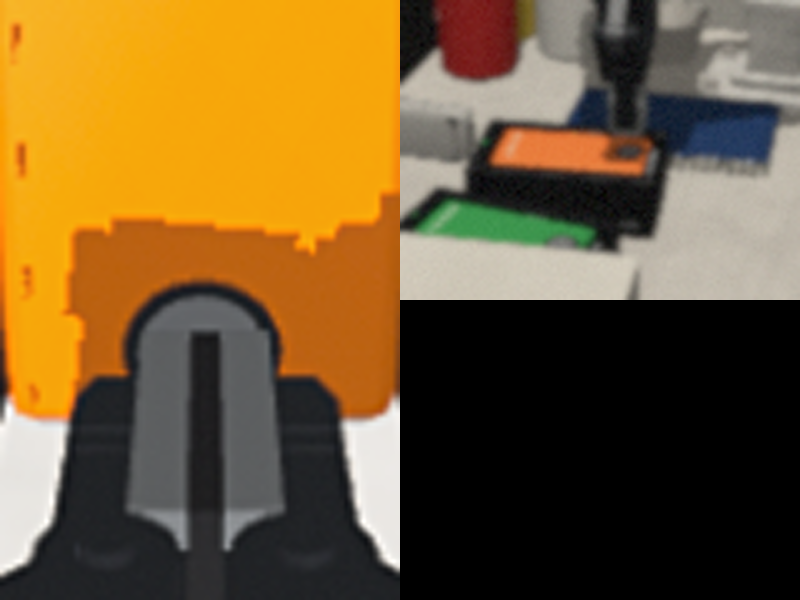

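The side view shows the tips (258,190) still about 12 mm above the mark (258,195). The real tips sit higher than the reported TCP, so I'll find contact by force.

Converted, 6 mm / 800 = 0.0075, 3 mm / 800 = 0.0038.

```bash
echo '[0,0,0,0,0,0.0038,0,0,0,0,0,0,0.0075,0,0,0,0,0,0,0.0075,0]' | python3 steer.py|grep -E "pos|force"; echo '[0,0,0,0,0,0.0025,0,0,0,0,0,0,0.005,0,0,0,0,0,0,0.005,0]' | python3 steer.py|grep -E "pos|force"
python3 - <<'E'
from bench import r, eyes, job
from h import *
W=eyes.snapshot("wrist");S=eyes.snapshot("side");s=r.sense();print(s["ft_force"],s["joint_pos"])
for n,d in(("w",W),("s",S)):
    B=blob(d["pixels"],*HS["orange"]);print(n,cv2.boundingRect(B),cv2.contourArea(B))
# tip height from side: dark column bottom near col 258
g=cv2.cvtColor(S["pixels"],cv2.COLOR_BGR2HSV)
print(g[180:202,258].tolist())
for row in(186,188,190,192,194,196):
    c,v=ray(S,(258.4,row));t=(204.6-c[1])/v[0,1];print(row,(c+t*v[0]).round(1))
E
```

```text
tool_pos: [461.7, 204.6, 15.6]
ft_force: [-0.4, 0.3, 0.1]
grip_force: 0.0
tool_pos: [461.9, 204.6, 11.9]
ft_force: [-0.5, -0.5, -1.2]
grip_force: 0.0
[ 0.73802097 -0.82291104 -0.80124633] [ 1.80764083e+01  2.96244444e+00  1.10376382e+02 -4.17597181e-04
  6.66638005e+01  9.99047113e+01]
w (205, 92, 96, 170) 13896.0
s (217, 188, 46, 15) 388.0
[[30, 15, 17], [45, 36, 28], [100, 29, 26], [102, 53, 24], [30, 68, 15], [0, 22, 23], [120, 11, 24], [155, 70, 22], [100, 31, 25], [60, 9, 28], [70, 40, 19], [120, 10, 25], [75, 34, 30], [30, 5, 55], [20, 11, 69], [38, 14, 72], [6, 52, 69], [9, 139, 88], [11, 188, 126], [11, 189, 171], [11, 186, 208], [11, 187, 187]]
186 [460.5 204.6  65.4]
188 [460.5 204.6  60.8]
190 [460.5 204.6  56.1]
192 [460.4 204.6  51.4]
194 [460.4 204.6  46.7]
196 [460.4 204.6  42. ]
```

Converted, 3 mm / 800 = 0.0038.

```bash
for i in 1; do echo '[0,0,0,0,0,0.0038,0,0,0,0,0,0,0.0038,0]' | python3 steer.py|grep -E "pos|ft"; echo '[0,0,0,0,0,0.0038,0,0,0,0,0,0,0.0038,0]' | python3 steer.py|grep -E "pos|ft"; echo '[0,0,0,0,0,0.0025,0,0,0,0,0,0,0.0025,0]' | python3 steer.py|grep -E "pos|ft"; done
python3 - <<'E'
from bench import r, eyes, job
from h import *
W=eyes.snapshot("wrist");print(r.sense()["ft_force"])
B=blob(W["pixels"],*HS["orange"]);print(cv2.boundingRect(B),cv2.contourArea(B))
P=[]
for p in B:
    o,v=fray(W,p);P.append(o+v*(42-o[2])/v[2])
print(rect(np.array(P)))
E
```

```text
tool_pos: [461.8, 204.6, 8.8]
ft_force: [-0.1, 0.1, -0.8]
tool_pos: [461.9, 204.7, 5.9]
ft_force: [-0.6, 0.1, -0.3]
tool_pos: [461.9, 204.7, 3.9]
ft_force: [-1.4, -0.0, 1.8]
[-1.38287594  1.20798662  0.61768053]
(197, 94, 112, 167) 14963.5
(array([501. , 210.4]), array([86.9, 51.5]), 8.1)
```

It is tipping now. A few more mm to reach the stop.

Converted, 3 mm / 800 = 0.0038, 2 mm / 800 = 0.0025.

```bash
echo '[0,0,0,0,0,0.0025,0,0,0,0,0,0,0.0038,0,0,0,0,0,0,0.0038,0]' | python3 steer.py|grep -E "pos|ft"; echo '[0,0,0,0,0,0.0025,0,0,0,0,0,0,0.0025,0]' | python3 steer.py|grep -E "pos|ft";  python3 - <<'E'
from bench import r, eyes, job
from h import *
W=eyes.snapshot("wrist");print(r.sense()["ft_force"])
B=blob(W["pixels"],*HS["orange"]);print(cv2.boundingRect(B),cv2.contourArea(B))
hsv=cv2.cvtColor(W["pixels"],cv2.COLOR_BGR2HSV)
m=np.zeros(hsv.shape[:2],np.uint8);cv2.fillPoly(m,[B],255);q=cv2.inRange(hsv,(0,0,200),(180,110,255))&m
n,l,st,c=cv2.connectedComponentsWithStats(q);c=c[1:][st[1:,4]>8];c=c[np.argsort(c[:,0])];print(c.round(1))
# height from 28 mm dot row length
o,a=fray(W,c[0]);_,b=fray(W,c[-1])
L=np.linalg.norm(a/-a[2]-b/-b[2]);z=o[2]-28/L;print("dots z",z,o+a/-a[2]*28/L,o+b/-b[2]*28/L)
E
```

```text
tool_pos: [462.0, 204.7, 1.0]
ft_force: [-0.7, -0.4, 1.3]
tool_pos: [462.1, 204.8, 0.0]
ft_force: [-7.1, -2.7, 12.1]
[-7.44790387 -2.01461033 12.422002  ]
(191, 103, 124, 155) 14854.5
[[216.8 134. ]
 [234.5 133.8]
 [252.6 133.5]
 [270.8 133.8]
 [288.4 134. ]]
dots z 60.99569220609044 [526.73744916 228.08486465  60.99569221] [530.70497529 200.36738395  60.99569221]
```

The stop is reached (12 N) and the dots are at z = 61, as expected. Retract upward, then tilt the tool 24° to face the pager and open the fingers.

Converted, -80 mm / 800 = -0.1, 63.5 mm / 800 = 0.0794, 24 degrees / 90 = 0.2667.

```bash
echo '[0,0,0,0,0,-0.0438,0,0,0,0,0,0,-0.1,0,0,0.0889,0,0.0375,0,-0.1,64,0,0.1778,0,0.075,0,-0.095,64,0,0.2667,0,0.0794,0,-0.09,64,0,0.2667,0,0.0794,0,-0.09,64,0,0.2667,0,0.0794,0,-0.09,64,0,0.2667,0,0.0794,0,-0.09,64]' | python3 steer.py 40
python3 - <<'E'
from bench import r, eyes, job
from h import *
W=eyes.snapshot("wrist");S=eyes.snapshot("side");print(r.sense()["tool_pos"],r.sense()["tcp_rot"])
np.save("pics/w5.npy",W,allow_pickle=True);cv2.imwrite("pics/side5.png",S["pixels"])
im=np.zeros((600,800,3),np.uint8);im[:384,:512]=W["pixels"];im[390:600,:400]=cv2.resize(S["pixels"][140:220,190:342],(400,210),interpolation=2)
cv2.imwrite("pics/c5.png",im)
E
```

```text
time: 11.1
tool_pos: [527.4, 214.4, 73.7]
tcp_rot: [-180.0, -24.1, 8.1]
ft_force: [0.8, -0.1, 0.4]
finger_gap: 63.8
grip_force: 0.0
[526.77065099 214.14358274  72.88044794] [-179.96835962  -24.08666371    8.13309653]
```

View pics/c5.png

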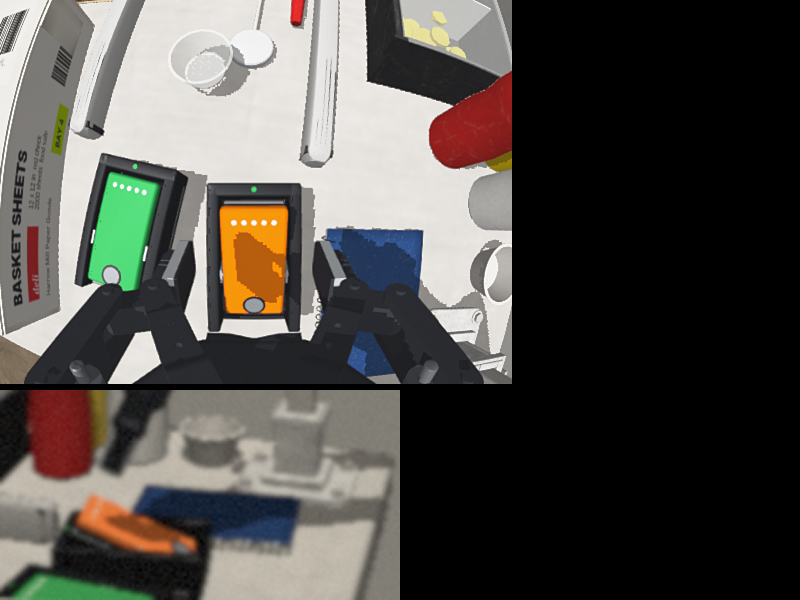

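The wrist view shows the pager tipped (dots at (253,223)) and the open fingers centred about column 253 on either side. Advancing along the tool axis.

The rows are not in the units I measure in: shifts go in shares of 800 mm and turns go in shares of 90 degrees. I convert before sending: 46 mm / 800 = 0.0575, 36 mm / 800 = 0.045.

```bash
echo '[0,0,0,0,0,0.025,60,0,0,0,0,0,0.045,60,0,0,0,0,0,0.0575,60,0,0,0,0,0,0.0575,60]' | python3 steer.py
python3 - <<'E'
from bench import r, eyes, job
from h import *
W=eyes.snapshot("wrist");S=eyes.snapshot("side");print(r.sense()["tool_pos"],r.sense()["tcp_rot"])
np.save("pics/w6.npy",W,allow_pickle=True);np.save("pics/s6.npy",S,allow_pickle=True)
im=np.zeros((600,800,3),np.uint8);im[:384,:512]=W["pixels"];im[390:600,:400]=cv2.resize(S["pixels"][160:220,195:309],(400,210),interpolation=2)
cv2.imwrite("pics/c6.png",im)
E
```

```text
time: 11.7
tool_pos: [543.4, 216.2, 28.4]
tcp_rot: [180.0, -23.9, 8.2]
ft_force: [-0.5, 0.2, 0.6]
finger_gap: 60.1
grip_force: 0.0
[543.76488822 216.47356209  29.56086826] [-179.99475878  -24.0095769     8.16373532]
```

View pics/c6.png

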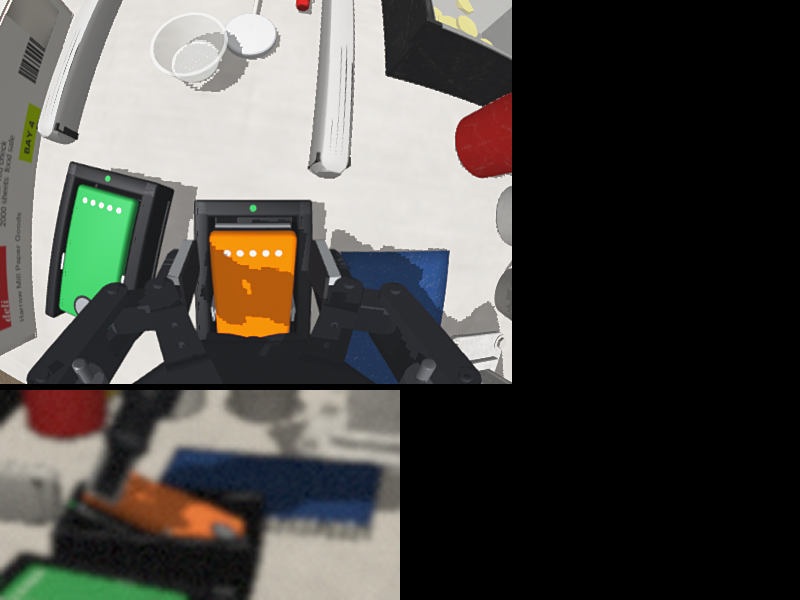

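Wrist view: the pads straddle the raised end, left one at (185,262), right one at (325,262). Side view: the near fingertip is at about pixel (225,191). I check its height before the last stretch; picture budget is now used up, so numbers only from here.

Run:
```python
from h import *
S=np.load("pics/s6.npy",allow_pickle=True).item();W=np.load("pics/w6.npy",allow_pickle=True).item()
for p in((225,191),(222,190),(228,191),(225,193)):
    c,v=ray(S,p);t=(246-c[1])/v[0,1];print(p,(c+t*v[0]).round(1))
n=np.array([-.404,-.0567,.913]);tcp=np.array([543.8,216.5,29.6]);
for b in(33,38,41): print(b,tcp+b*n)
# pad front edges vs wrist rays: distance along tool axis at pad plane y'=+-30
R=cv2.Rodrigues(np.zeros(3))[0]
cy,sy,cp,sp=np.cos(np.radians(8.16)),np.sin(np.radians(8.16)),np.cos(np.radians(-24)),np.sin(np.radians(-24))
Rt=np.array([[cy,-sy,0],[sy,cy,0],[0,0,1]])@np.array([[cp,0,sp],[0,1,0],[-sp,0,cp]])@np.diag([1,-1,-1])
for p,yy in(((194,238),-30),((170,283),-30),((316,238),30),((340,283),30)):
    o,v=fray(W,p);o=Rt.T@(o-tcp);v=Rt.T@v;t=(yy-o[1])/v[1];print(p,(o+t*v).round(1))
```

```text
(225, 191) [519.5 246.   65. ]
(222, 190) [525.9 246.   66.3]
(228, 191) [513.  246.   65.9]
(225, 193) [519.6 246.   60.4]
33 [530.468  214.6289  59.729 ]
38 [528.448  214.3454  64.294 ]
41 [527.236  214.1753  67.033 ]
(194, 238) [ 10.9 -30.  -41.3]
(170, 283) [ 17. -30. -89.]
(316, 238) [ 17.2  30.  -53.5]
(340, 283) [ 22.   30.  -95.8]
```

The tip sits at ≈ z 65 with a ~40 mm offset behind the reported TCP, consistent in both views. Last 14 mm, then close.

Converted, 13 mm / 800 = 0.0163, 7 mm / 800 = 0.0088.

```bash
echo '[0,0,0,0,0,0.0088,60,0,0,0,0,0,0.0163,60,0,0,0,0,0,0.0163,60]' | python3 steer.py; echo '[0,0,0,0,0,0,40,0,0,0,0,0,0,40,0,0,0,0,0,0,40,0,0,0,0,0,0,40]' | python3 steer.py 40
```

```text
time: 12.18
tool_pos: [548.3, 217.0, 16.5]
tcp_rot: [180.0, -23.9, 8.2]
ft_force: [0.2, 0.0, 1.1]
finger_gap: 59.7
grip_force: 0.0
time: 12.68
tool_pos: [548.5, 217.1, 17.2]
tcp_rot: [180.0, -24.0, 8.2]
ft_force: [-2.3, -1.3, 0.3]
finger_gap: 46.5
grip_force: 42.5
```

Converted, -100 mm / 800 = -0.125, -91 mm / 800 = -0.1138.

```bash
echo '[0,0,0,0.005,0,-0.0113,40,0,0,0,0.0125,0,-0.0288,40,0,0,0,0.025,0,-0.0575,40,0,0,0,0.0388,0,-0.0875,40,0,0,0,0.0513,0,-0.1138,40,0,0,0,0.0563,0,-0.125,40,0,0,0,0.0563,0,-0.125,40]' | python3 steer.py
python3 - <<'E'
from bench import r, eyes, job
from h import *
W=eyes.snapshot("wrist");s=r.sense();print(s["tool_pos"],s["grip_force"])
np.save("pics/w7.npy",W,allow_pickle=True)
W6=np.load("pics/w6.npy",allow_pickle=True).item()
def dots(w,k):
    B=blob(w["pixels"],*HS[k]);m=np.zeros(w["pixels"].shape[:2],np.uint8);cv2.fillPoly(m,[B],255)
    q=cv2.inRange(cv2.cvtColor(w["pixels"],cv2.COLOR_BGR2HSV),(0,0,170),(180,110,255))&m
    n,l,st,c=cv2.connectedComponentsWithStats(q);c=c[1:][st[1:,4]>8];return c[np.argsort(c[:,0])],cv2.boundingRect(B)
c,b=dots(W,"orange");print(c.round(1),b)
o,a=fray(W,c[0]);_,e=fray(W,c[-1])
# 28 mm dot row, tool frame
th=np.arccos(a@e/np.linalg.norm(a)/np.linalg.norm(e));d=14/np.tan(th/2)
print("dots mid",(o+(a/np.linalg.norm(a)+e/np.linalg.norm(e))/2*d*1.0).round(1))
E
```

```text
time: 13.55
tool_pos: [549.8, 217.5, 128.4]
tcp_rot: [-180.0, -24.1, 8.2]
ft_force: [0.3, -0.0, -1.6]
finger_gap: 46.7
grip_force: 42.4
[549.04898452 217.18608616 126.87172911] 42.37197160720825
[[239.8 265.2]
 [253.6 265.2]
 [267.5 265.2]
 [281.  265.3]] (208, 242, 92, 96)
dots mid [522.8 208.5 122.7]
```

Held and lifted. Levelling the tool, with a position check from the fixed cameras.

Converted, -24 degrees / 90 = -0.2667.

```bash
echo '[0,-0.0889,0,0,0,0,40,0,-0.1778,0,0,0,0,40,0,-0.2667,0,0,0,0,40,0,-0.2667,0,0,0,0,40,0,-0.2667,0,0,0,0,40]' | python3 steer.py
cat > pg.py <<'E'
from bench import r, eyes, job
from h import *
s=r.sense();print(s["tool_pos"].round(1),s["tcp_rot"].round(1),s["grip_force"])
S=eyes.snapshot("side");T=eyes.snapshot("top");W=eyes.snapshot("wrist")
for n,d in(("s",S),("t",T),("w",W)):
    B=blob(d["pixels"],*HS["orange"]);print(n,cv2.boundingRect(B),cv2.contourArea(B),np.round(cv2.minAreaRect(np.float32(B)),1) if 0 else cv2.minAreaRect(np.float32(B)))
B=blob(W["pixels"],*HS["orange"]);m=np.zeros((384,512),np.uint8);cv2.fillPoly(m,[B],255)
q=cv2.inRange(cv2.cvtColor(W["pixels"],cv2.COLOR_BGR2HSV),(0,0,140),(180,120,255))&m
n,l,st,c=cv2.connectedComponentsWithStats(q);print(np.c_[c[1:],st[1:,4]][st[1:,4]>8].round(1).tolist())
np.save("pics/l.npy",[S,T,W],allow_pickle=True)
E
python3 pg.py
```

```text
time: 14.22
tool_pos: [548.4, 216.9, 125.3]
tcp_rot: [180.0, 0.1, 8.2]
ft_force: [-0.3, -0.7, -0.6]
finger_gap: 46.7
grip_force: 42.3
[548.4 216.9 125.3] [1.8e+02 1.0e-01 8.2e+00] 42.342517375946045
s (218, 130, 41, 13) 320.0 ((237.97471618652344, 136.40467834472656), (39.67259216308594, 11.539982795715332), 3.5763344764709473)
t (242, 144, 27, 41) 785.0 ((254.77696228027344, 163.71539306640625), (39.815147399902344, 23.194494247436523), 82.87498474121094)
w (208, 242, 92, 96) 7463.5 ((255.41665649414062, 289.9713439941406), (94.29586029052734, 91.18486785888672), 87.1844482421875)
[[226.1, 265.0, 39.0], [239.8, 265.0, 41.0], [253.7, 265.1, 41.0], [267.4, 265.1, 40.0], [281.1, 265.3, 41.0]]
```

```bash
cat > dt.py <<'E'
from h import *
S,T,W=np.load("pics/l.npy",allow_pickle=True)
import sys
tcp=np.array(eval(sys.argv[1]));a1,a2=eval(sys.argv[2])
o,a=fray(W,a1);_,b=fray(W,a2)
P,Q=(lambda X:X)(None),None
t=28/np.linalg.norm(a/-a[2]-b/-b[2]);A=o+a/-a[2]*t;Bp=o+b/-b[2]*t
D=(A+Bp)/2;print("dots mid",D.round(1),"rel tcp",(D-tcp).round(1))
cs,ct=[cv2.moments(blob(d["pixels"],*HS["orange"])) for d in(S,T)]
cs,ct=[(m["m10"]/m["m00"],m["m01"]/m["m00"]) for m in(cs,ct)]
print("centroid tri",tri(T,ct,S,cs))
B=blob(T["pixels"],*HS["orange"])
for dz in(-4,0,4): print(D[2]+dz,rect(plane(T,B,D[2]+dz)))
E
python3 dt.py '[548.4,216.9,125.3]' '(226.1,265),(281.1,265.3)'
```

```text
dots mid [548.  216.7 175.4] rel tcp [-0.4 -0.2 50.1]
centroid tri (array([505.88172875, 209.56014058, 169.4540116 ]), np.float64(1.9140193660535505))
171.3714019820435 (array([504.8, 210.1]), array([83.8, 48.4]), 8.4)
175.3714019820435 (array([504. , 210.2]), array([83.3, 48.2]), 8.4)
179.3714019820435 (array([503.2, 210.2]), array([82.9, 47.9]), 8.4)
```

```bash
cat > mk.py <<'E'
from h import *
S,T,W=np.load("pics/l.npy",allow_pickle=True)
c=[]
for d in(T,S):
    B=blob(d["pixels"],*HS["orange"]);h=cv2.convexHull(B.reshape(-1,1,2));m=np.zeros((384,512),np.uint8);cv2.fillPoly(m,[h],255)
    hsv=cv2.cvtColor(d["pixels"],cv2.COLOR_BGR2HSV)
    q=cv2.inRange(hsv,(0,0,60),(180,120,230))&cv2.erode(m,np.ones((2,2)))
    n,l,st,ce=cv2.connectedComponentsWithStats(q);print(np.c_[ce[1:],st[1:,4]].round(1).tolist())
    r=cv2.approxPolyDP(h,2,True)[:,0];print(r.tolist())
E
python3 mk.py
```

```text
[[264.0, 148.0, 1.0], [256.4, 178.0, 54.0], [255.0, 184.0, 3.0]]
[[263, 144], [268, 181], [250, 184], [243, 161], [242, 146]]
[[252.2, 135.5, 13.0]]
[[218, 138], [219, 132], [225, 130], [258, 134], [255, 142], [219, 141]]
```

Run:
```python
from h import *
S,T,W=np.load("pics/l.npy",allow_pickle=True)
for p in((252.2,135.5),(252.2,137.5)): print(tri(T,(256.4,178),S,p))
S0,T0=[np.load(f"pics/{n}0.npy",allow_pickle=True).item() for n in("side","top")]
```

```text
(array([473.84039632, 205.84749748, 174.63129605]), np.float64(0.6137796835115227))
(array([474.20344316, 205.69374587, 170.46953511]), np.float64(1.2154163414951018))
```

Mark at (474,206,174.6) and dots at (548,217,175.4): the pager is level and 75 mm apart matches. Carry it to the notebook at yaw 25°, which keeps the forearm clear of the can opener.

Converted, 105 mm / 800 = 0.1313, 100 mm / 800 = 0.125, -17 degrees / 90 = -0.1889.

```bash
echo '[0,0,-0.0444,-0.0175,0.025,0,40,0,0,-0.0889,-0.0375,0.0563,0.0125,40,0,0,-0.1333,-0.0575,0.0875,0.0375,40,0,0,-0.1889,-0.075,0.1125,0.0688,40,0,0,-0.1889,-0.0825,0.1206,0.1,40,0,0,-0.1889,-0.0825,0.1206,0.125,40,0,0,-0.1889,-0.0825,0.1206,0.1313,40,0,0,-0.1889,-0.0825,0.1206,0.1313,40]' | python3 steer.py; python3 pg.py
```

```text
time: 15.38
tool_pos: [497.6, 112.5, 22.6]
tcp_rot: [180.0, -0.1, 25.2]
ft_force: [-0.0, -0.9, -1.2]
finger_gap: 46.7
grip_force: 42.3
[497.6 112.5  22.6] [ 1.80e+02 -1.00e-01  2.52e+01] 42.33815610408783
s (262, 161, 30, 10) 206.5 ((276.5, 165.5), (9.0, 29.0), 90.0)
t (318, 202, 2, 4) 0.5 ((318.0500183105469, 203.65000915527344), (3.1622774600982666, 0.9486832022666931), 71.56504821777344)
w (208, 242, 92, 96) 7773.5 ((253.5, 289.5), (95.0, 91.0), 90.0)
[[226.1, 265.0, 40.0], [239.7, 265.2, 42.0], [253.6, 265.2, 41.0], [267.4, 265.2, 41.0], [281.1, 265.2, 42.0]]
```

Converted, 41 mm / 800 = 0.0513, 38 mm / 800 = 0.0475.

```bash
echo '[0,0,0,0,0,0.0188,40,0,0,0,0,0,0.0375,40,0,0,0,0,0,0.0475,40,0,0,0,0,0,0.0513,40,0,0,0,0,0,0.0513,40]' | python3 steer.py|grep -E "pos|ft"; echo '[0,0,0,0,0,0.0013,40,0,0,0,0,0,0.0025,40,0,0,0,0,0,0.0025,40]' | python3 steer.py|grep -E "pos|ft"; echo '[0,0,0,0,0,0.0013,40,0,0,0,0,0,0.0025,40,0,0,0,0,0,0.0025,40]' | python3 steer.py|grep -E "pos|ft"
```

```text
tool_pos: [497.3, 112.3, -19.4]
ft_force: [0.5, 0.2, -1.1]
tool_pos: [497.6, 112.3, -21.0]
ft_force: [-0.3, 0.3, -1.1]
tool_pos: [497.4, 112.3, -23.3]
ft_force: [-0.3, -0.7, -0.7]
```

Converted, 2 mm / 800 = 0.0025, 1 mm / 800 = 0.0013.

```bash
echo '[0,0,0,0,0,0.0013,40,0,0,0,0,0,0.0025,40,0,0,0,0,0,0.0025,40]' | python3 steer.py|grep -E "pos|ft"; echo '[0,0,0,0,0,0.0013,40,0,0,0,0,0,0.0013,40]' | python3 steer.py|grep -E "pos|ft"
```

```text
tool_pos: [497.6, 112.3, -23.6]
ft_force: [-9.8, -1.1, 16.3]
tool_pos: [497.6, 112.3, -23.6]
ft_force: [-15.8, -2.6, 28.5]
```

Contact is made. I ease off, release gently and withdraw straight up.

```bash
echo '[0,0,0,0,0,-0.0013,40,0,0,0,0,0,-0.0025,40,0,0,0,0,0,-0.0025,40]' | python3 steer.py|grep -E "pos|ft"; echo '[0,0,0,0,0,-0.0025,52,0,0,0,0,0,-0.0025,60,0,0,0,0,0,-0.0025,62,0,0,0,0,0,-0.0025,62]' | python3 steer.py 20; echo '[0,0,0,0,0,-0.0125,62,0,0,0,0,0,-0.05,62,0,0,0,0,0,-0.1,62,0,0,0,0,0,-0.1625,62,0,0,0,0,0,-0.225,62,0,0,0,0,0,-0.225,62,0,0,0,0,0,-0.225,62]' | python3 steer.py
python3 - <<'E'
from bench import r, eyes, job
from h import *
W=eyes.snapshot("wrist");S=eyes.snapshot("side");print(r.sense()["tool_pos"])
cv2.imwrite("pics/end.png",W["pixels"])
for k,z in(("orange",25),("green",42),("blue",11)):
    B=blob(W["pixels"],*HS[k]);P=[]
    for p in B:
        o,v=fray(W,p);P.append(o+v*(z-o[2])/v[2])
    print(k,cv2.boundingRect(B),rect(np.array(P)))
    B=blob(S["pixels"],*HS[k]);print("  side",cv2.boundingRect(B),rect(plane(S,B,z)))
E
```

```text
tool_pos: [497.9, 112.3, -23.5]
ft_force: [-2.7, -0.4, 6.4]
time: 18.4
tool_pos: [497.4, 112.3, -22.3]
tcp_rot: [-180.0, 0.0, 25.2]
ft_force: [0.1, -0.0, -0.2]
finger_gap: 61.9
grip_force: 0.0
time: 19.27
tool_pos: [497.6, 112.3, 158.2]
tcp_rot: [180.0, -0.0, 25.2]
ft_force: [0.2, 0.8, -0.5]
finger_gap: 62.4
grip_force: 0.0
[496.48388319 112.1524271  156.5179528 ]
orange (232, 162, 44, 80) (array([464.4,  96.3]), array([95. , 46.9]), 25.0)
  side (250, 179, 41, 10) (array([461.4, 101.2]), array([94.6, 50. ]), 16.7)
green (54, 49, 63, 93) (array([503.5, 319.4]), array([50.7, 96.3]), -5.1)
  side (195, 210, 54, 14) (array([501.2, 310.2]), array([ 37.3, 101.5]), -1.2)
blue (199, 129, 120, 136) (array([462. ,  92.7]), array([148.3,  98.6]), 4.9)
  side (360, 292, 35, 17) (array([208.9, 428.9]), array([26. , 49.3]), -1.8)
```

```bash
python3 -c "
from bench import r, eyes, job
print(job.hand_in())"
```

```text
the job is handed in; nothing more can be done
None
```

The orange pager was tipped, grasped and lifted out, set down flat on the notebook about 3 mm from its centre, and released. The green pager shows no movement, and I handed the job in at about 19 s; the hand-in returned no verdict.

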